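# Unscrew the orange lid from the sample pot

### The arm

A 6-joint arm with a two-finger parallel gripper is mounted at the origin on the work surface. World frame = base frame: x ahead of the robot, y to its left, z up, the work surface at z = 0. Lengths are in m, angles in rad, forces in N, time in s.
With the tool pointing down it reaches from about 0.325 to 0.9 m from the base axis. Payload 6.1 kg.
Tool frame: the origin (TCP) lies midway between the tips of the shut fingers; the grasp point (between the pads) lies 19 mm behind it; z points along the fingers, y is the direction in which the jaws open and shut (so a half turn about z gives the same grasp; the last joint's range is limited). The gripper opens to 87 mm and grips with 3 to 60 N. Pads are 19 mm wide; open, the fingers measure 117 mm over their backs; the gripper's body (75 mm by 190 mm) begins 51 mm behind the grasp point.
Start: joints at [-1.357, 0.22, 1.526, -0, 1.395, -0.126], TCP at [0.208, -0.589, 0.223] pointing down, gripper open.
Joint ranges: [-2.98, 2.98], [-0.91, 2.08], [0.09, 2.57], [-1.24, 4.39], [0.2, 2.65], [-2.68, 2.68]. Speed limits (rad/s): [2.57, 2.57, 3.01, 3.14, 3.14, 3.14].

### API

Orientations are given as a rotation vector (axis times angle).
In Python, from bench import bot, eoat, vision gives the robot as it stands. The module is installed in compiled form; this text tells all that it offers. Calls block until the motion is done:
- bot.move_pose(position, orientation): joint-space move of the TCP to a pose.
- bot.move_linear(position, speed=0.15, ori=None): straight line of the TCP; ori=None keeps the orientation; speed is the mean speed in m/s.
- bot.set_joints(angles): joint-space move.
- eoat.move_gripper(opening, f_grip=None): finger opening in m; f_grip is the grip in N (None keeps the last); returns when the fingers have stopped.
- bot.pause(seconds).
- bot.inverse_kinematics(position, orientation): joint angles nearest the present ones, or None.
- bot.observe(): the state.
- vision.capture(name): name is "scene" or "top" or "wrist"; returns a dict with "image" (420x560x3 uint8, red, green, blue), "fx", "fy", "cx", "cy" (pixels), "world_to_cam" (4x4, takes a point from world to camera coordinates). Camera axes: x right, y down, z forward; pixel columns grow to the right and rows downward; lengths in m; the calibration is good to about 2 mm. A picture is of the moment at which its call begins. There is no depth.
A pose or a line that the arm cannot do raises bot.MotionError and nothing moves.
- bot.job_done(): hands the job in, once; it reports no verdict.
The state is a dict: "clock": time; "joint_positions": joint angles; "qvel": joint speeds; "joint_efforts": joint torques, N m; "ee_pos": TCP position; "tool_rot": TCP orientation; "contact_force": force on the tool from outside, world axes, zero at the start; "ft_torque": the same for the moment, N m; "finger_gap": finger opening in m.
Only numpy, scipy, OpenCV 4.12 (cv2) and the standard library are available. Lean on these libraries where they do the work, as an engineer would, in place of code of your own. Each camera call takes 0.05 s, during which the arm holds its last target. There are 200 camera calls.

### The job

Unscrew the orange lid from its steel sample pot: take the lid's upright crank handle and wind it anticlockwise (seen from above), between two and three full turns, until the threads free, then lift the lid off, without wrenching it. Set it down upright in the middle of the white tray, lowering it to the tray floor before letting go. Leave the blue-lidded pot closed and the tube rack and bottle where they are.

Things in the scene. Friction and masses are not known exactly. Their poses are not given: they have to be found in the camera images.
- orange_lid_mid (a point): Orange screw lid, loose, 0.25 kg with handle: plate 84 mm across, 8 mm thick, over a skirt 77 mm across, 33 mm deep. Point: on the lid's axis at the plate's top face, 41 mm above the skirt's lower edge, 108 mm above the table when closed. z up, x towards the handle. A white dot lies opposite the handle. It cannot be pulled off until unscrewed.
- orange_handle_mid (a point): Black upright crank handle on the orange lid: sleeve 18 mm in diameter, 40 mm tall, foot 10 mm above the plate, 28 mm from the lid's axis in any direction. Point: its centre. It spins freely, so the gripper can circle without turning, and floats on springs 6 mm in or out along a radial slot (0.3 N/mm) and 8 mm up or down (0.5 N/mm). Gripped at 30 N it lifts the lid nearly level.
- orange_pot: Steel pot under the orange lid, fixed, 92 mm across (black foot 108 mm), neck top 100 mm up. Origin: centre of its underside, z up along the thread's axis. Right-hand thread: wound anticlockwise from above, the lid rises 8 mm a turn and is free after 2.25 turns (18 mm up; winding on to 2.7 turns, still rising, does no harm), then lifts off: 50 mm more clears the neck.
- tray_in (a point): Square white tray with a green floor, fixed, 160 mm outside, walls 4 mm thick, 14 mm high. The point is at the centre of its inner floor, about 5 mm above the table, z up.
- blue_handle_mid (a point): Black crank handle of the other pot, with a blue lid: otherwise of the same shape and size as the orange one. A bystander: not to be turned. The point is at the handle's centre.
- tube_rack: Bystander: loose white rack with ten blue-capped tubes, 64 mm by 142 mm, 91 mm tall. Origin at the centre of its underside.
- amber_bottle: Bystander: loose amber bottle, 60 mm across, 100 mm tall. Origin at the centre of its underside.
Mind the look-alikes: they are no part of the job. Of the things that look like the part that bears tray_in, the larger one is meant. Leave any purple look-alike of the part that bears orange_lid_mid alone.

How it is judged:
On the way, in this order (a step that is already met when the one before it is completed fails the run):
1. the orange lid is unscrewed and lifted clear of its pot, held level (within 30 degrees) (height (world z) of orange_lid_mid above 0.145 m and angle between orange_lid_mid's own z axis and vertical below 0.52 rad and contact force between the fingers and orange_lid above 0.3 N), for 0.1 s.
2. the lid, still held, is over the tray, within 15 mm of resting on its floor (z of orange_lid_mid in the frame of tray_in below 0.056 m and horizontal distance between orange_lid_mid and tray_in below 0.06 m and contact force between the fingers and orange_lid above 0.3 N), for 0.05 s.
At the end, for the whole second after the job is handed in: The orange lid rests upright (within 10 degrees) on the tray's floor, its axis within 40 mm of the tray's centre, released and at rest; the blue lid, rack and bottle are where they were (horizontal distance between orange_lid_mid and tray_in below 0.04 m and z of orange_lid_mid in the frame of tray_in between 0.036 and 0.046 m and angle between orange_lid_mid's own z axis and vertical below 0.17 rad and linear speed of orange_lid below 0.02 m/s and contact force between the fingers and orange_lid below 0.05 N); the robot touches nothing.
It fails at once if the threads are forced: the orange lid presses or pulls on its pot with over 60 N (contact force between orange_lid and orange_pot above 60 N).
It fails at once if the blue lid is turned (its handle moves more than 15 mm) (distance of blue_handle_mid from where it was at the start of the episode above 0.015 m).
It fails at once if the tube rack is moved more than 20 mm (distance of tube_rack from where it was at the start of the episode above 0.02 m).
It fails at once if the bottle is moved more than 20 mm (distance of amber_bottle from where it was at the start of the episode above 0.02 m).
It also fails if it takes over 62 s, if anything falls off the work surface, if the arm or the gripper's body presses on something with over 40 N, if the wrist force passes 120 N, or if a joint passes its speed limit or range.

## Working session

There is one attempt and no reset: what is moved stays moved. The work goes in short steps, each a Python script; the robot and the scene stay as the last script left them, time stands still between calls to the robot, and variables do not carry over. Pictures are saved under pics/ and viewed, about 8 in all and at most 12, crops included, and the job is handed in when it is done.

```bash
mkdir -p pics; python3 - <<'E'
from bench import bot,eoat,vision
import cv2,numpy as np,pickle
d={}
for n in("scene","top"):
    c=vision.capture(n);d[n]=c;cv2.imwrite(f"pics/{n}0.png",c["image"][:,:,::-1])
    print(n,c["fx"],c["cx"],c["cy"],np.round(c["world_to_cam"],3).tolist())
pickle.dump(d,open("d0.pkl","wb"))
o=bot.observe();print(o["tool_rot"],o["finger_gap"],o["clock"])
E
```

```text
scene 393.4493864810484 268.64658581115845 209.62844743082408 [[-0.781, 0.624, -0.012, 0.451], [0.499, 0.613, -0.612, -0.162], [-0.375, -0.484, -0.791, 1.282], [0.0, 0.0, 0.0, 1.0]]
top 444.93047304935726 276.7772826896642 206.1913461835321 [[-0.029, -1.0, 0.011, -0.064], [-0.998, 0.029, -0.061, 0.532], [0.061, -0.013, -0.998, 1.13], [0.0, 0.0, 0.0, 1.0]]
[-3.09456995e+00 -5.30931138e-01  1.98348741e-04] 0.08650379413335299 0.1
```

View pics/top0.png

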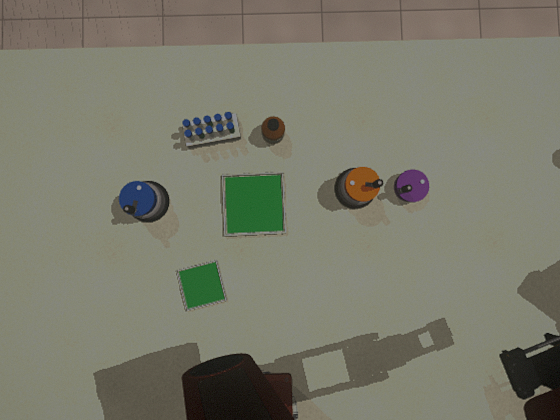

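View pics/scene0.png

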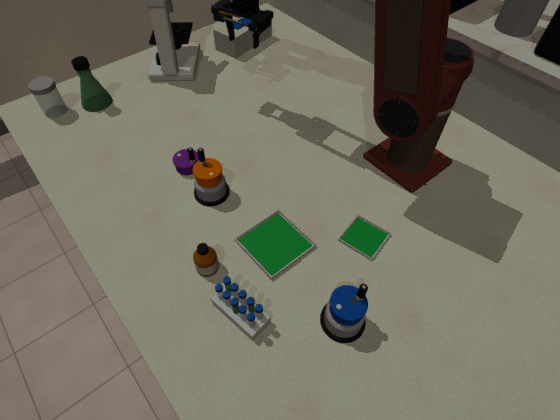

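The top view shows the orange lid at about (361,184) with its handle at (379,183). The purple lid is beside it at (412,186). The big tray is at (254,204), the blue pot at (140,198), the rack at (212,128) and the bottle at (273,129). The scene view agrees: orange lid (208,172), handle (201,155), big tray (276,243), purple lid on the table.

```bash
cat > h.py <<'E'
import numpy as np,cv2
def ray(c,u,v):
    T=c["world_to_cam"];R=T[:3,:3]
    d=R.T@np.array([(u-c["cx"])/c["fx"],(v-c["cy"])/c["fy"],1]);return -R.T@T[:3,3],d
def onplane(c,uv,z):
    o,d=ray(c,*uv);return o+d*(z-o[2])/d[2]
def proj(c,p):
    q=c["world_to_cam"]@np.append(p,1);return np.array([c["fx"]*q[0]/q[2]+c["cx"],c["fy"]*q[1]/q[2]+c["cy"]])
def mask(c,lo,hi,box=None):
    m=cv2.inRange(cv2.cvtColor(c["image"],cv2.COLOR_RGB2HSV),lo,hi)
    if box: b=np.zeros_like(m);x0,y0,x1,y1=box;b[y0:y1,x0:x1]=255;m&=b
    return m
def big(m):
    return max(cv2.findContours(m,cv2.RETR_EXTERNAL,cv2.CHAIN_APPROX_NONE)[0],key=cv2.contourArea)
E
python3 - <<'E'
from h import *
import pickle
d=pickle.load(open("d0.pkl","rb"))
t,s=d["top"],d["scene"]
for n,c,bx in(("top",t,(320,150,388,220)),("scene",s,(185,150,235,195))):
    k=big(mask(c,(5,150,90),(18,255,255),bx))
    P=np.array([onplane(c,p,.108)[:2] for p in cv2.convexHull(k)[:,0].astype(float)])
    (x,y),r=cv2.minEnclosingCircle(P.astype(np.float32));print(n,"lid",x,y,r, cv2.boundingRect(k))
for n,c,bx in(("top",t,(200,150,300,250)),("scene",s,(230,205,320,280))):
    r=cv2.minAreaRect(big(mask(c,(45,100,50),(75,255,255),bx)))
    print(n,"tray",onplane(c,r[0],.005),r)
for n,c,bx in(("top",t,(364,172,392,195)),("scene",s,(194,145,207,172))):
    k=big(mask(c,(0,0,0),(180,255,60),bx));print(n,"hnd",k.min(0),k.max(0),k[:,0].mean(0))
a=cv2.resize(t["image"][140:230,320:440],None,fx=5,fy=5,interpolation=2)
b=cv2.resize(s["image"][135:215,160:250],None,fx=5,fy=5,interpolation=2)
o=np.zeros((450+0,600,3),np.uint8);o[:]=a;cv2.imwrite("pics/a.png",a[:,:,::-1])
E
```

```text
top lid 0.5726388096809387 -0.2839221656322479 0.041721273213624954 (345, 167, 35, 34)
scene lid 0.5728061199188232 -0.2846839427947998 0.04368431493639946 (193, 158, 29, 23)
top tray [ 0.53913625 -0.01968441  0.005     ] ((253.69146728515625, 203.5581512451172), (55.345359802246094, 55.7227668762207), 87.45519256591797)
scene tray [ 0.53721842 -0.02171354  0.005     ] ((275.1199951171875, 242.16001892089844), (48.400001525878906, 55.20000076293945), 53.13010025024414)
top hnd [[366 179]] [[382 187]] [374.21621622 183.56756757]
scene hnd [[197 148]] [[206 166]] [201.71111111 157.06666667]
```

View pics/a.png

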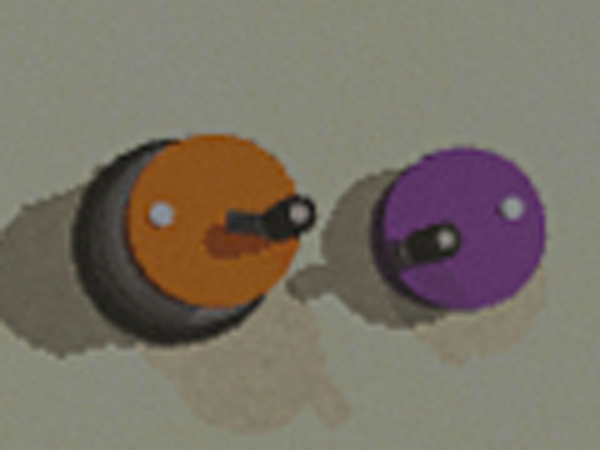

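The crop shows the handle top at (380.0,182.6), the white dot at (352.2,182.8), and the purple lid low on the table. Next I compute the handle and hover above it for a close check.

```bash
cat >> h.py <<'E'
from scipy.spatial.transform import Rotation as Ro
def down(yaw):  # tool z down, jaw (y) axis at angle yaw in the world
    y=np.array([np.cos(yaw),np.sin(yaw),0]);z=np.array([0,0,-1.]);return Ro.from_matrix(np.c_[np.cross(y,z),y,z]).as_rotvec()
C=np.array([.5727,-.2842])
E
python3 - <<'E'
from h import *
import pickle
from bench import bot,eoat,vision
t=pickle.load(open("d0.pkl","rb"))["top"]
h=onplane(t,(379.9,182.6),.158);w=onplane(t,(352.2,182.8),.108)
a=np.arctan2(*(h[:2]-C)[::-1]);b=np.arctan2(*(C-w[:2])[::-1])
print(h,w,np.hypot(*(h[:2]-C)),np.degrees([a,b]))
for yaw in(a,a+np.pi):
    q=[bot.inverse_kinematics([*p,z],down(yaw)) for p,z in((h[:2],.119),(C+(C-h[:2]),.16),((.537,-.02+.03),.06))];print([None if x is None else np.round(x,2).tolist() for x in q])
yaw=min((a,a+np.pi),key=lambda y:abs(bot.inverse_kinematics([*h[:2],.2],down(y))[5]))
bot.move_pose([*h[:2],.26],down(yaw)); eoat.move_gripper(.05,30)
c=vision.capture("wrist");cv2.imwrite("pics/w1.png",c["image"][:,:,::-1]);pickle.dump(c,open("w1.pkl","wb"))
o=bot.observe();print(yaw,o["ee_pos"],o["clock"],o["contact_force"],proj(c,[*C,.108]),proj(c,[*h[:2],.158]))
E
```

```text
[ 0.56818456 -0.31340553  0.158     ] [ 0.57495461 -0.25960296  0.108     ] 0.029552534617629612 [-98.78885147 -95.23720245]
[[-0.63, 0.36, 1.55, -0.0, 1.23, 1.1], [-0.54, 0.28, 1.57, -0.0, 1.29, 1.18], [-0.13, 0.19, 1.89, -0.0, 1.06, 1.6]]
[[-0.63, 0.36, 1.55, 0.0, 1.23, -2.04], [-0.54, 0.28, 1.57, 0.0, 1.29, -1.96], [-0.13, 0.19, 1.89, -0.0, 1.06, -1.55]]
-1.7241907223521076 [ 0.56820453 -0.31336037  0.25999553] 2.7167 [ 1.07791365 -0.48632992  0.73810074] [245.88217728 195.38624625] [277.32181924 209.36962316]
```

View pics/w1.png

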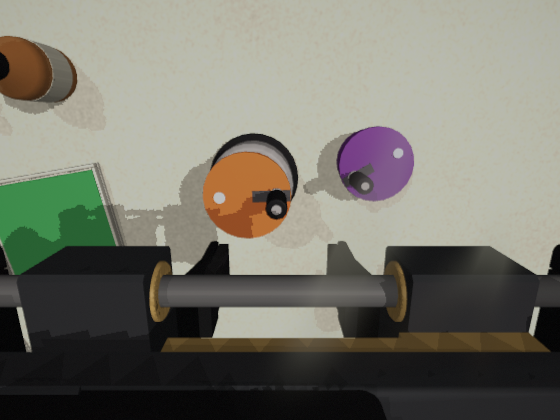

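The wrist view shows the lid at (246,195) and the handle top at (277,210), both within 1 px of prediction. I'll grasp now and wind a first quarter turn with force monitoring.

```bash
cat >> h.py <<'E'
A0=np.radians(-97.5); Z0=.119
def hp(th): return [*(C+.028*np.array([np.cos(A0+th),np.sin(A0+th)])),Z0+.008*th/(2*np.pi)]
def wind(bot,a,b,step=30,speed=.06):
    for i,t in enumerate(np.arange(a+step,b+1e-6,step)):
        bot.move_linear(hp(np.radians(t)),speed)
        o=bot.observe();f=o["contact_force"]
        if i%3==2 or np.linalg.norm(f)>18: print(t,np.round(f,1),np.round(o["ee_pos"]-hp(np.radians(t)),4),round(o["finger_gap"],4),round(o["clock"],2))
        if np.linalg.norm(f)>25: print("STOP");return False
    return True
E
python3 - <<'E'
from h import *
from bench import bot,eoat,vision
p=hp(0)
bot.move_linear([*p[:2],.2],.15,down(A0)); bot.move_linear(p,.06)
print(bot.observe()["contact_force"])
eoat.move_gripper(0,30);o=bot.observe();print(o["finger_gap"],o["contact_force"],o["ee_pos"],o["clock"])
if o["finger_gap"]>.014: wind(bot,0,90)
E
```

```text
[0.22849738 0.36176743 0.04617458]
0.01714012842101427 [-0.48337815  0.25934912 -0.64094007] [ 0.56906444 -0.31195653  0.11898536] 5.4333
90.0 [ 0.2 -0.5 -1. ] [0.0002 0.0006 0.0001] 0.0172 6.61
```

```bash
python3 - <<'E'
from h import *
from bench import bot,eoat,vision
print(wind(bot,90,900))
c=vision.capture("top");cv2.imwrite("pics/t2.png",cv2.resize(c["image"][120:260,220:440],None,fx=3,fy=3)[:,:,::-1])
E
```

```text
180.0 [ 0.1  0.  -1.5] [-0.0003  0.0001  0.    ] 0.0171 7.78
270.0 [-0.6  0.5 -0.9] [-0.0002 -0.0007  0.    ] 0.0172 8.96
360.0 [-0.4  1.1 -0.1] [ 0.0003 -0.0001  0.0001] 0.0172 10.13
450.0 [-0.7  0.  -0.4] [0.0002 0.0006 0.0001] 0.0174 11.31
540.0 [ 0.  -0.3 -0.1] [-0.0003  0.      0.    ] 0.0172 12.48
630.0 [ 0.4 -1.  -0.8] [-0.0002 -0.0007  0.    ] 0.017 13.66
720.0 [ 1.2 -0.2 -0.1] [ 0.0004 -0.     -0.    ] 0.017 14.83
810.0 [ 0.6  0.1 -1.9] [0.0002 0.0007 0.0001] 0.0172 16.01
900.0 [ 0.6 -0.9 -1.3] [-0.0003  0.      0.    ] 0.0173 17.18
True
```

View pics/t2.png

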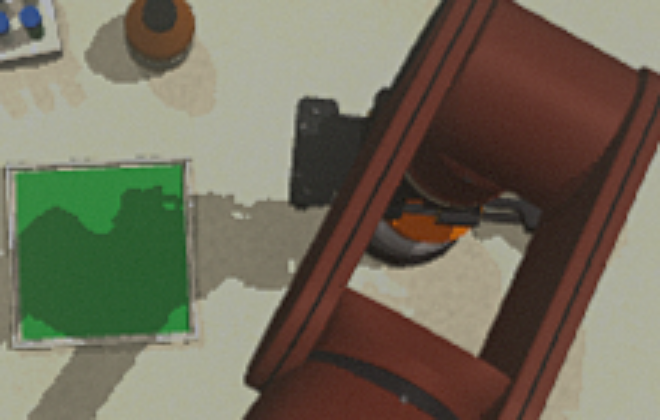

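The picture shows the arm over the lid, with the orange edge still concentric with the pot. The forces stayed near 1 N. Lifting gently, with a force check.

```bash
python3 - <<'E'
from h import *
from bench import bot,eoat,vision
p=np.array(hp(np.radians(900)))
for dz in(.005,.01,.02,.035,.06,.1):
    bot.move_linear(p+[0,0,dz],.06);o=bot.observe();print(dz,np.round(o["contact_force"],1),round(o["finger_gap"],4),o["clock"])
    if np.linalg.norm(o["contact_force"])>14: print("STOP");break
a=vision.capture("scene")["image"];b=vision.capture("wrist")["image"]
a=cv2.resize(a[90:230,140:280],(420,420));cv2.imwrite("pics/l3.png",cv2.resize(np.hstack([a,b[:,:,:]]),(784,336))[:,:,::-1])
E
```

```text
0.005 [ 0.   0.1 -2.7] 0.0174 17.4833
0.01 [-0.5 -0.4 -2.1] 0.0176 17.7333
0.02 [-0.3  0.3 -2.1] 0.0168 18.05
0.035 [-0.4 -0.2 -2.9] 0.017 18.45
0.06 [ 0.7  0.3 -2.8] 0.0167 19.0167
0.1 [ 0.  -0.1 -2.4] 0.0173 19.8333
```

View pics/l3.png

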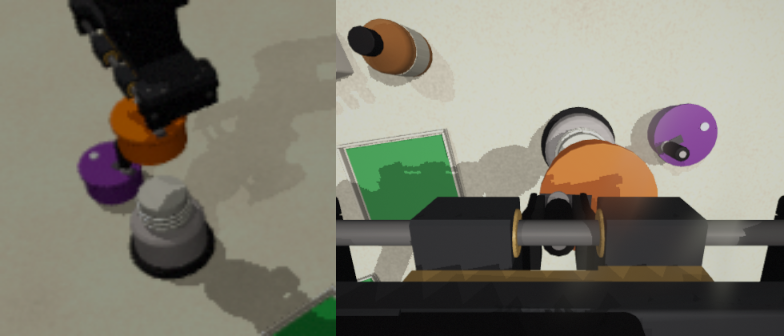

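The lid is off, hanging about level below the gripper, and the bare neck is visible in the scene view. Next I compare the lid's expected position with the wrist view before carrying it.

```bash
python3 - <<'E'
from h import *
from bench import bot,eoat,vision
c=vision.capture("wrist")
k=big(mask(c,(5,120,60),(18,255,255),(200,100,480,330)));print("seen",cv2.boundingRect(k), k[k[:,0,1].argmin()])
for z in(.222,.228):
  a=np.linspace(0,2*np.pi,73);P=np.array([proj(c,[C[0]+.042*np.cos(t),C[1]+.042*np.sin(t),z]) for t in a])
  print(z,P.min(0),P.max(0))
E
```

```text
seen (255, 174, 147, 133) [[320 174]]
0.222 [252.36061342 174.41799399] [403.59264814 315.705846  ]
0.228 [251.56908407 176.37602308] [407.57928117 321.62445172]
```

The seen edges are within 3 px of prediction, so the lid hangs level where expected. Carrying it to the tray and lowering it with force checks.

```bash
python3 - <<'E'
from h import *
from bench import bot,eoat,vision
T=np.array([.5382,-.0207]); off=np.array(hp(np.radians(900)))[:2]-C
q=T+off; z=bot.observe()["ee_pos"][2]
bot.move_linear([*q,z],.12); bot.move_linear([*q,.085],.1); bot.pause(.3)
print(bot.observe()["contact_force"])
for zz in(.07,.066,.063,.060,.057):
    bot.move_linear([*q,zz],.03);bot.pause(.1);o=bot.observe();print(zz,np.round(o["contact_force"],1),round(o["finger_gap"],4),o["clock"])
    if o["contact_force"][2]>4:break
bot.pause(.3)
a=vision.capture("scene")["image"];b=vision.capture("wrist")["image"]
a=cv2.resize(a[130:290,200:360],(420,420));cv2.imwrite("pics/p4.png",cv2.resize(np.hstack([a,b]),(784,336))[:,:,::-1])
E
```

```text
[-1.35174871  0.20217848 -2.61010131]
0.07 [ 0.5 -0.  -1.4] 0.0169 25.0833
0.066 [ 0.7  0.4 -2.3] 0.0168 25.4667
0.063 [-0.6 -0.3 -3.4] 0.0169 25.8167
0.06 [ 0.7 -0.1 -1.9] 0.0173 26.1667
0.057 [-0.8  0.3 -1.6] 0.0173 26.5167
```

View pics/p4.png

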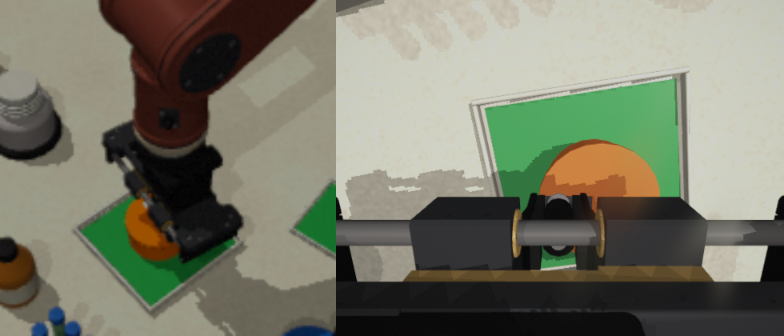

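The lid is over the middle of the tray and level, but part of its weight is still on the gripper. I'll lower it further on averaged force, then release.

```bash
python3 - <<'E'
from h import *
from bench import bot,eoat,vision
def fz():
    v=[]
    for _ in range(8): bot.pause(.03);v.append(bot.observe()["contact_force"][2])
    return np.mean(v)
p=np.array(bot.observe()["ee_pos"]);print(.057,fz())
for zz in(.0555,.054,.0525,.051):
    p[2]=zz;bot.move_linear(p,.03);f=fz();print(zz,round(f,2))
    if f>.3:break
eoat.move_gripper(.045,30);bot.pause(.3);print(bot.observe()["contact_force"],bot.observe()["finger_gap"])
p[2]=.2;bot.move_linear(p,.08)
bot.move_linear([.42,-.2,.25],.2);bot.pause(.2)
c=vision.capture("top");s=vision.capture("scene")
k=big(mask(c,(5,150,90),(18,255,255),(200,150,300,250)));P=np.array([onplane(c,q,.046)[:2] for q in cv2.convexHull(k)[:,0].astype(float)])
print(cv2.minEnclosingCircle(P.astype(np.float32)),bot.observe()["clock"])
a=cv2.resize(s["image"][130:350,170:390],(420,420));cv2.imwrite("pics/f5.png",cv2.resize(np.hstack([a,c["image"]]),(784,336))[:,:,::-1])
E
```

```text
0.057 -0.48207062995750594
0.0555 -0.22
0.054 0.46
[-0.15486896 -0.03302291 -0.35141247] 0.0448284684692484
((0.5381836891174316, -0.02067907527089119), 0.04164149984717369) 32.95
```

View pics/f5.png

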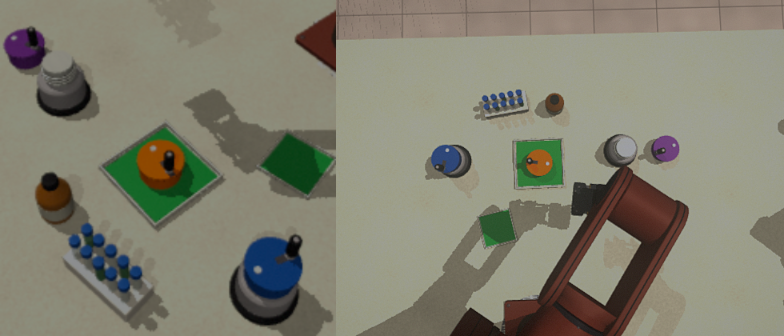

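The orange lid stands upright in the middle of the tray, at about (539,162) in the right half. The gripper is clear, and the bystanders look unmoved. Handing in.

```bash
python3 -c "
from bench import bot
bot.job_done();print(bot.observe()['clock'])"
```

```text
the job is handed in; nothing more can be done
the job is handed in; nothing more can be done
```

The orange lid is off its pot and standing upright in the middle of the white tray. I handed the job in at about 33 s of the 62 s allowed; handing in gives no verdict.

- **Unscrewing:** I gripped the crank handle at 30 N and wound it 2.5 turns anticlockwise, rising 8 mm a turn. The forces I read at the wrist stayed within about 2 N.
- **Lifting:** The lid came off cleanly, pulling only 2–3 N, roughly its own weight. In the wrist camera its edges were within about 3 px of where a level lid should appear.
- **Placing:** I lowered it until the averaged vertical force turned slightly positive (+0.5 N), then let go and backed away.
- **Last checks:** The top camera put the lid's axis less than 1 mm from the tray centre I aimed for. That centre came from the two cameras, which differed by about 3 mm. The scene view shows the lid upright.
- **Bystanders:** The blue pot, rack, bottle and purple lid looked unmoved in the last pictures; I judged this by eye and did not measure it.

No check failed. The single force readings while lowering were noisy by about 1 N, so I used averages for the final touchdown.

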